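# Wring a jaw block against the stop and press it down in a spring-return lever press

### The job

Take the aluminium jaw block out of the open case, lay it flat on the grey steel bed of the lever press and slide it in under the raised lever until its end face is in full contact with the stop, in line with the bed. Then push the paddle down so that the foot bears firmly on the block for about a second, and let the sprung lever come all the way back up slowly under your hand, never letting it snap. Leave the block flush against the stop, and leave the cast bracket, the clamp screw and the marker box where they are.

Things in the scene. Friction and masses are not known exactly. Their poses are not given: they have to be found in the camera images.
- jaw_center (a point): Centre (half-way up) of the loose jaw block: a silver aluminium bar 140 long x 50 wide x 28 high mm, blue line along each long side, two dark screw holes in its top, about 0.5 kg. x along its 140 mm length, z up; its two ends are alike. It starts in either half of the case, the cast bracket in the other, with at least 30 mm free beside its long sides.
- press: Fixed hand lever press. Origin on the table under the foot; x from the paddle to the hinge, y along the bed away from the stop, z up. Dark grey bed: top 30 mm above the table, x = -42 to 42, y = -25 (stop) to 188 mm. The lever, 26 mm wide, runs along x over y = 0, so lay the block from above further along y, then slide it in. Block home: its centre at x 0, y 45, z 44 mm, its free end at y = 115.
- stop_face (a point): Middle of the lower edge of the stop's face, on the bed top; axes as press. The face is flat, 70 mm wide (along x), 22 mm high above the bed and looks to +y.
- press_hinge (a point): Hinge axis of the lever (parallel to the press's y), 130 mm to +x of the press origin and 108 mm above the table.
- press_paddle (a point): Middle of the top face of the black rubber paddle at the lever's free end: 55 (along the lever) x 70 x 16 mm, to be pushed down from above. 260 mm from the hinge along the lever, 11 mm above its line; at rest about 190 mm above the table, sloping 0.28 rad (its end away from the hinge higher); level and 119 mm above the table when the foot rests on the block.
- press_arm (a joint): Lever angle, rad. 0 = fully up at rest, grows as pushed down; 0.28 = foot flat on the jaw block; 0.33 = bottom stop with no block. A spring with hardly any damping lifts it: at the paddle 2 N starts it, 11 N holds it at 0.28; any push beyond that reaches the foot doubled. Let go, it snaps up at several rad/s; a slow return is below 0.8 rad/s (0.2 m/s at the paddle).
- press_foot (a point): Middle of the underside of the dark steel foot under the lever, 28 x 26 mm, 42 mm high, that presses on the block; half-way between hinge and paddle.
- case: Fixed open black case, 282 (x) x 232 (y) mm, its lid folded flat beyond its +y side; origin on the table at its middle. Foam floor 12 mm above the table, rim 30 mm. The two parts lie on the foam about 65 mm to either side of the origin along x, lengthwise along the case's y.
- bracket_center (a point): Bystander: cast grey double-lug bracket, 110 x 60 x 56 mm, in the other half of the case; point half-way up.
- clamp_screw_center (a point): Bystander: upright dark steel clamp screw, 44 mm round with a 90 mm cross bar, 67 mm high, standing on the table between robot, press and case; point half-way up.
- marker_box_center (a point): Bystander: clear open box of marker pens, 80 x 150 x 28 mm, on the table beyond the press and case; point half-way up.
- jaw: The same jaw block; origin in the middle of its underside, axes as jaw_center.
There are look-alikes about, which are no part of the job. Leave any green or purple look-alike of the jaw alone.

How it is judged:
On the way, in this order (a step that is already met when the one before it is completed fails the run):
1. the jaw block lies flat on the bed under the lever, its end in full contact with the stop (x of jaw_center in the frame of press between -0.012 and 0.012 m and y of jaw_center in the frame of press between 0.038 and 0.0475 m and z of jaw_center in the frame of press between 0.04 and 0.048 m and angle between the x axis of jaw_center and the y axis of press, either way round below 0.04 rad), for 0.2 s.
2. the foot is pressed firmly (over 5 N) on the block while it is flush with the stop (all of step 1 and contact force between press_arm and jaw above 5 N and value of joint press_arm above 0.25 rad), for 0.4 s.
3. the lever is back fully up, the block still flush (all of step 1 and value of joint press_arm below 0.02 rad), for 0.2 s.
At the end, for the whole second after the job is handed in: The jaw block lies flat on the press bed, at rest, with its end face against the stop (gap under 2.5 mm, within 0.04 rad of the bed's line, within 12 mm of the bed's middle line); the lever is fully up (under 0.02 rad); the bracket, clamp screw and marker box are within 30 mm of where they were (all of step 3 and linear speed of jaw below 0.02 m/s and distance of each of bracket_center, clamp_screw_center, marker_box_center from where it was at the start of the episode below 0.03 m); the robot touches nothing.
It fails at once if the lever snaps back (faster than 0.8 rad/s upward) (velocity of joint press_arm below -0.8 rad/s).
It fails at once if the jaw block is dropped or thrown (over 0.6 m/s while not held) (linear speed of jaw above 0.6 m/s and contact force between the fingers and jaw below 0.3 N).
It fails at once if the cast bracket is moved by more than 30 mm (distance of bracket_center from where it was at the start of the episode above 0.03 m).
It fails at once if the clamp screw is moved by more than 30 mm (distance of clamp_screw_center from where it was at the start of the episode above 0.03 m).
It fails at once if the marker box is moved by more than 30 mm (distance of marker_box_center from where it was at the start of the episode above 0.03 m).
It also fails if it takes over 70 s, if anything falls off the work surface, if the arm or the gripper's body presses on something with over 40 N, if the wrist force passes 120 N, or if a joint passes its speed limit or range.

### The arm

A 6-joint arm with a two-finger parallel gripper is mounted at the origin on the work surface. World frame = base frame: x ahead of the robot, y to its left, z up, the work surface at z = 0. Lengths are in m, angles in rad, forces in N, time in s.
With the tool pointing down it reaches from about 0.35 to 0.775 m from the base axis. Payload 5.5 kg.
Tool frame: the origin (TCP) lies on the centre line of the jaws, within the pads' length; the fingertips stand 11 mm ahead of it and the grasp point (between the pads) lies 8 mm behind it (env.nose_length is the distance from the TCP to the fingertips, in m); x points along the fingers, z is the direction in which the jaws open and shut, and the axes are right-handed (so a half turn about x gives the same grasp; the last joint's range is limited). The gripper opens to 85 mm and grips with 20 to 120 N. Pads are 22 mm wide; open, the fingers measure 114 mm over their backs; the gripper's body (76 mm by 85 mm) begins 54 mm behind the grasp point. The pads swing forward as they close: fully open they stand 13 mm farther back than shut.
Start: joints at [1.059, 0.313, 0.046, 1.304, 0, 1.431], TCP at [0.209, 0.536, 0.242] pointing down, gripper open.
Joint ranges: [-2.76, 2.76], [-0.86, 1.69], [-1.03, 1.26], [-2.2, 2.34], [-1.47, 1.5], [-3.14, 3.14]. Speed limits (rad/s): [2.57, 2.57, 3.14, 3.14, 3.14, 3.14].

### API

Orientations are given as a unit quaternion [w, x, y, z].
In Python, from workcell import env gives the robot as it stands. The module is installed in compiled form; this text tells all that it offers.
- The arm moves only by the tool step_arm, never from a script. Its argument "moves" is a list that holds one entry, the list of rows, each a list of 7 numbers: the turn, a rotation vector about the tool's x, y, z in rad, then the shift along the tool's x, y, z in m, then the opening, from 0 (shut) to 1 (fully open). In form: [[[rx, ry, rz, tx, ty, tz, grip], ...]]. A call has 1 to 12 rows; each row is the pose to reach, as a shift and turn from the pose measured when the call began, along the tool's axes at that moment; what a row does not reach only later rows make up. A row lasts 1/10 s, in which the tool goes at most 50 mm and 8.59 degrees, less where a joint would pass 70% of its speed; a pose out of reach is approached as far as the arm can. A call with a gripper value outside its range is refused whole. The fingers move at their own pace and stop on an object; "force" is the grip in N (left out, the last holds). Time passes only in rows, so rows that repeat a pose let the fingers close. It gives the time, the measured TCP pose, the force and the opening at its end, in the units of the state.
- env.get_state(): the state, without advancing time (a new reading comes with each control period).
- env.read_camera(name): name is "side" or "top" or "wrist"; returns (picture, depth): 384x512x3 uint8, red, green, blue; 384x512 float32, m along the optical axis (not along the pixel's ray), 0 where there is no reading.
- env.get_calibration(name): a dict with "mtx" (3x3 intrinsics, pixels), "distortion" ([k1, k2, p1, p2, k3] as OpenCV has them; the pictures are not rectified), "camera_from_world" (4x4, takes a point from world to camera coordinates); the wrist camera has in their place "T_tool_cam" (4x4, takes a point from camera to tool coordinates, whose origin is the TCP and whose axes are the tool frame's). Camera axes: x right, y down, z forward; pixel columns grow to the right and rows downward; lengths in m; the calibration is good to about 2 mm. A picture is of the moment at which its call begins: read the wrist's pose just before it. get_calibration takes no time and is no camera call.
- env.hand_in(): hands the job in, once; it reports no verdict.
Trained networks look in the newest picture that a camera, given by its name, has taken for a name from the list of things; names that differ only in an ending like _2 or _b are one class to them, and where a whole thing is asked for, a point or a joint stands for the part that bears it (a point fixed in the world has none). Each returns a list of dicts, best first, with "confidence" (0 to 1); they miss things now and then, are a little off and sometimes report something else, mostly with a low value. They report only what shows in the picture. A call takes as long as a camera call. They do not tell look-alikes from the thing itself.
- env.boxes_of(camera, thing): "uv" ([column, row] in pixels, amid what is visible of it).
- env.silhouettes(camera, thing): "mask" (384x512 bool, what is visible of it) and "uv" ([column, row] in pixels, amid what is visible of it).
The state is a dict: "clock": time; "joint_pos": joint angles; "qvel": joint speeds; "tau": joint torques, N m; "tcp_pos": TCP position; "orientation": TCP orientation; "wrist_force": force on the tool from outside, world axes, zero at the start; "ft_torque": the same for the moment, N m; "finger_gap": finger opening in m.
Only numpy, scipy, OpenCV 4.12 (cv2) and the standard library are available. Lean on these libraries where they do the work, as an engineer would, in place of code of your own. Each camera call takes 0.05 s, during which the arm holds its last target.

## Working session

There is one attempt and no reset: what is moved stays moved. The work goes in short steps, Python scripts to look and compute and a tool call to move; the robot and the scene stay as the last step left them, time stands still between calls to the robot, and variables do not carry over. Pictures are saved under pics/ and viewed, and the job is handed in when it is done.

Besides the shell and the picture viewer there is one more tool, called after "Call:" as name(argument=value, ...), one argument or row to a line, values as JSON. step_arm: Moves the arm, as the interface text tells. Its arguments: {"type":"object","properties":{"moves":{"type":"array","items":{"type":"array","items":{"type":"array","items":{"type":"number"}}}},"force":{"type":"number"}},"required":["moves"]}

```bash
mkdir -p pics
cat > h.py <<'E'
import numpy as np, cv2
from workcell import env
from scipy.spatial.transform import Rotation as R
def st():
    s=env.get_state(); return s
def Rq(q): return R.from_quat([q[1],q[2],q[3],q[0]]).as_matrix()
def snap(name,tag):
    s=env.get_state()
    p,d=env.read_camera(name)
    cv2.imwrite(f'pics/{tag}.png',p[:,:,::-1]); 
    np.savez(f'/tmp/{tag}.npz',p=p,d=d,tcp=s['tcp_pos'],q=s['orientation'])
    return p,d,s
def cam_T(name,s=None):
    c=env.get_calibration(name)
    if name=='wrist':
        T=np.eye(4);T[:3,:3]=Rq(s['orientation']);T[:3,3]=s['tcp_pos']
        return np.array(c['mtx']),np.array(c['distortion']),T@np.array(c['T_tool_cam'])
    return np.array(c['mtx']),np.array(c['distortion']),np.linalg.inv(np.array(c['camera_from_world']))
def pix2world(name,uv,d=None,z=None,s=None):
    K,D,T=cam_T(name,s)
    uv=np.asarray(uv,float).reshape(-1,1,2)
    n=cv2.undistortPoints(uv,K,D).reshape(-1,2)
    ray=np.c_[n,np.ones(len(n))]
    if z is None:
        P=ray*np.asarray(d).reshape(-1,1)
        return P@T[:3,:3].T+T[:3,3]
    r=ray@T[:3,:3].T; o=T[:3,3]
    return o+r*((z-o[2])/r[:,2])[:,None]
def cloud(name,d,s=None):
    v,u=np.mgrid[0:d.shape[0],0:d.shape[1]]
    P=pix2world(name,np.c_[u.ravel(),v.ravel()],d.ravel(),s=s)
    P[d.ravel()==0]=np.nan
    return P.reshape(d.shape+(3,))
def world2pix(name,P,s=None):
    K,D,T=cam_T(name,s); Ti=np.linalg.inv(T)
    P=np.asarray(P,float).reshape(-1,3)
    return cv2.projectPoints(P,cv2.Rodrigues(Ti[:3,:3])[0],Ti[:3,3],K,D)[0].reshape(-1,2)
E
python3 - <<'E'
from h import *
print(env.get_state())
for n in ('top','side','wrist'):
    p,d,s=snap(n,n+'0'); T=cam_T(n,s)[2]; print(n,T.round(3).tolist())
    for t in ('jaw','press_paddle','case','bracket_center','clamp_screw_center','marker_box_center','stop_face','press_hinge','press_foot','press'):
        try: print(t,[(np.round(b['uv']).tolist(),round(b['confidence'],2)) for b in env.boxes_of(n,t)])
        except Exception as e: print(t,e)
E
```

```text
{'clock': 0.0, 'joint_pos': array([ 1.05943249e+00,  3.14036203e-01,  4.49783182e-02,  1.30359654e+00,
       -4.18086785e-06,  1.43121021e+00]), 'qvel': array([ 1.14383184e-04, -1.13627446e-03, -1.75235586e-03, -1.34913597e-03,
       -5.27417012e-05, -2.16901588e-03]), 'tau': array([-4.18797072e-05, -4.80621314e+01,  2.98536354e+01,  1.94122188e-02,
       -2.03210511e-04,  2.13411880e-05]), 'tcp_pos': array([0.20864215, 0.5352853 , 0.24138821]), 'orientation': array([ 0.58320799, -0.39926886,  0.58438402,  0.39868301]), 'wrist_force': array([ 0.52368491,  0.22512995, -0.77844013]), 'ft_torque': array([-0.03329576, -0.01530489, -0.02231083]), 'finger_gap': 0.08559230369019681}
top [[-0.014, -0.987, 0.163, 0.341], [-1.0, 0.014, 0.003, 0.068], [-0.006, -0.163, -0.987, 1.255], [0.0, 0.0, 0.0, 1.0]]
jaw [([343.0, 279.0], 0.9), ([158.0, 236.0], 0.86), ([164.0, 119.0], 0.83), ([197.0, 304.0], 0.63)]
press_paddle [([349.0, 183.0], 0.86)]
case [([116.0, 211.0], 0.66)]
bracket_center [([152.0, 184.0], 0.68)]
clamp_screw_center []
marker_box_center [([225.0, 113.0], 0.56)]
stop_face [([331.0
[... 398 characters left out ...]
0.96)]
case [([245.0, 158.0], 0.72), ([284.0, 260.0], 0.49)]
bracket_center [([295.0, 291.0], 0.74), ([271.0, 161.0], 0.63)]
clamp_screw_center [([203.0, 224.0], 0.74)]
marker_box_center [([357.0, 208.0], 0.64)]
stop_face [([294.0, 290.0], 0.69), ([285.0, 256.0], 0.47)]
press_hinge [([293.0, 294.0], 0.9), ([269.0, 164.0], 0.16)]
press_foot [([289.0, 260.0], 0.87)]
press [([296.0, 291.0], 0.56)]
wrist [[0.364, 0.895, 0.259, 0.144], [0.931, -0.35, -0.1, 0.56], [0.001, 0.278, -0.961, 0.373], [0.0, 0.0, 0.0, 1.0]]
jaw [([71.0, 260.0], 0.73)]
press_paddle []
case [([277.0, 296.0], 0.8)]
bracket_center []
clamp_screw_center []
marker_box_center []
stop_face []
press_hinge []
press_foot []
press []
```

View pics/top0.png

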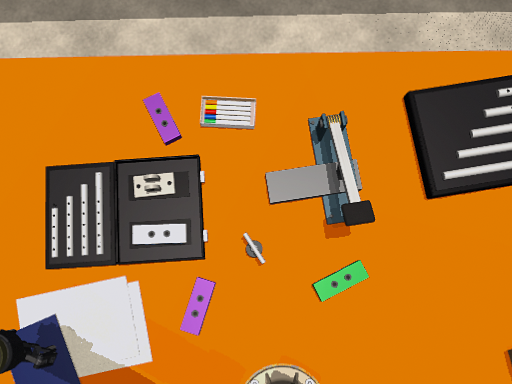

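View pics/side0.png

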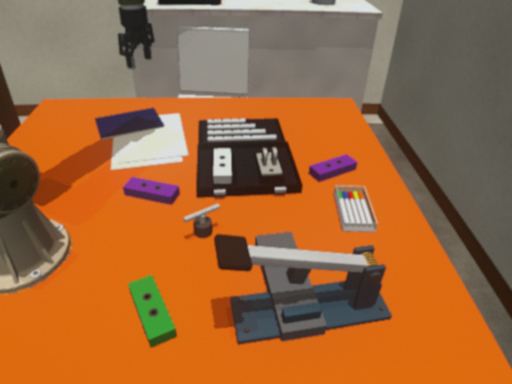

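View pics/wrist0.png

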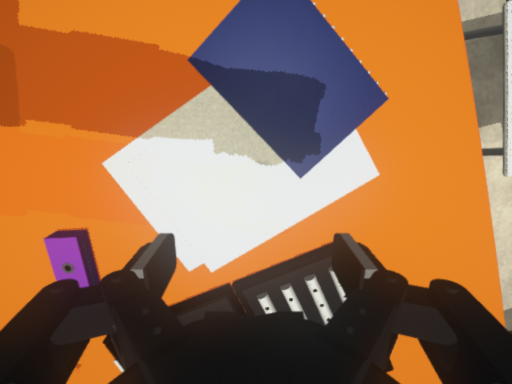

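The top view shows the jaw (silver, two holes) at about (159,234) in the near half of the case. The bracket is at (154,184), and the clamp screw at (254,249) between robot, case and press. The bed runs left along (270–345,183), the lever paddle is at (357,212) and the hinge at (330,120). The green and purple look-alikes lie away from the case.

```bash
python3 - <<'E'
from h import *
z=np.load('/tmp/top0.npz'); p=z['p'].astype(int); d=z['d']
C=cloud('top',d); np.save('/tmp/ct.npy',C)
# jaw: bright, in case region
m=np.zeros(d.shape,bool); m[215:255,120:200]=1
m&=p.min(2)>130
def rect(m,tag,zfix=None):
    n,l,stt,_=cv2.connectedComponentsWithStats(m.astype(np.uint8)); k=1+stt[1:,4].argmax(); mm=l==k
    P=C[mm]; zz=np.nanmedian(P[:,2])
    vu=np.argwhere(mm); W=pix2world('top',vu[:,::-1],z=zfix if zfix else zz)[:,:2]
    r=cv2.minAreaRect((W*1000).astype(np.float32)); print(tag,mm.sum(),'z',zz.round(4),r); return mm
rect(m,'jaw');rect(m,'jaw',.04)
# heights around scene
for t,uv in dict(foam=(190,225),rim=(202,250),bed=(300,183),bed2=(280,187),table=(300,250),paddle=(357,212),lever=(345,160),screw=(254,248),plate=(331,215),jaw=(159,234)).items():
    print(t,C[uv[1],uv[0]].round(4))
# bed grey mask
hsv=cv2.cvtColor(z['p'],cv2.COLOR_RGB2HSV)
m=np.zeros(d.shape,bool); m[155:210,255:350]=1
m&=(abs(C[...,2]-.03)<.006)
mm=rect(m,'bed',.03)
vu=np.argwhere(mm);print(vu.min(0),vu.max(0))
m=np.zeros(d.shape,bool); m[195:228,335:380]=1; m&=(p.max(2)<60)&(C[...,2]>.12); mm=rect(m,'paddle');print(np.nanmean(C[mm],0))
m=np.zeros(d.shape,bool); m[110:210,320:365]=1; m&=(p.min(2)>120)&(C[...,2]>.09); mm=rect(m,'lever')
P=C[mm];print(P[P[:,0].argmin()],P[P[:,0].argmax()])
c=P-P.mean(0);print(P.mean(0),np.linalg.svd(c,full_matrices=0)[2][0])
E
python3 -c "
import cv2
p=cv2.imread('pics/top0.png')
cv2.imwrite('pics/top0z.png',cv2.resize(p[90:250,240:400],(800,600)[::1] and (600,600),interpolation=cv2.INTER_CUBIC))"
```

```text
jaw 961 z 0.0399 ((452.41497802734375, 313.5915832519531), (49.38034439086914, 141.3001708984375), 1.2806756496429443)
jaw 961 z 0.0399 ((452.4073486328125, 313.57470703125), (49.376949310302734, 141.29046630859375), 1.280667781829834)
foam [0.4768 0.2363 0.0103]
rim [0.4085 0.2017 0.0301]
bed [ 0.5828 -0.0597  0.0329]
bed2 [ 0.573  -0.0062  0.031 ]
table [ 0.4064 -0.0575  0.0012]
paddle [ 0.4816 -0.1723  0.1907]
lever [ 0.6145 -0.1583  0.1523]
screw [0.4096 0.0657 0.0678]
plate [ 0.4974 -0.1414  0.0183]
jaw [0.4508 0.3128 0.0422]
bed 2239 z 0.0302 ((586.1473388671875, -71.89818572998047), (84.9474868774414, 202.4305877685547), 8.012287139892578)
[162 265] [203 344]
paddle 653 z 0.191 ((482.4178771972656, -173.0208282470703), (54.70030975341797, 71.08943176269531), 8.107083320617676)
[ 0.48010742 -0.17295602  0.19057958]
lever 838 z 0.1543 ((611.6923828125, -156.0750732421875), (205.99591064453125, 25.347749710083008), 11.90283489227295)
[ 0.50635406 -0.16133317  0.18274629] [ 0.72171476 -0.13145721  0.12096121]
[ 0.60941908 -0.156394    0.15389129] [-0.95159147 -0.13282366  0.27718504]
```

View pics/top0z.png

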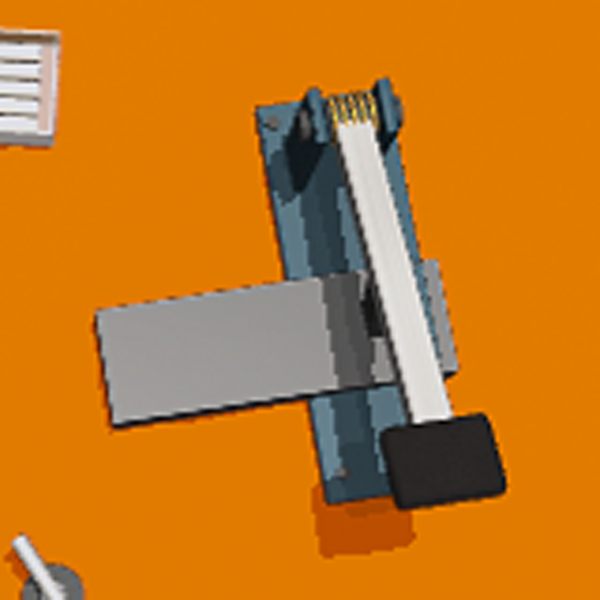

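```bash
cat >> h.py <<'E'
PO=np.array([.598,-.157]); YAW=0.140
ex=np.array([np.cos(YAW),np.sin(YAW)]); ey=np.array([-np.sin(YAW),np.cos(YAW)])
def press(x,y,z): return np.r_[PO+x*ex+y*ey,z]
def goal(pos,jaw_yaw_axis,flip=0):
    """tool down; tool z perpendicular to axis angle (angle of length axis). prints move from present pose"""
    s=env.get_state(); R0=Rq(s['orientation']); p=np.array(s['tcp_pos'])
    a=jaw_yaw_axis; Y=np.array([np.cos(a),np.sin(a),0])*(-1 if flip else 1)
    X=np.array([0,0,-1.]); Z=np.cross(X,Y); R1=np.c_[X,Y,Z]
    rv=R.from_matrix(R0.T@R1).as_rotvec(); t=R0.T@(np.asarray(pos)-p)
    print('turn',rv.round(4).tolist(),'shift',t.round(4).tolist(),'|rot|deg',np.degrees(np.linalg.norm(rv)).round(1),'dist',np.linalg.norm(t).round(3))
def rep():
    s=env.get_state(); print('t',s['clock'],'tcp',s['tcp_pos'].round(4),'F',s['wrist_force'].round(2),'gap',round(s['finger_gap'],4),'q6',s['joint_pos'].round(3)); print(Rq(s['orientation']).round(3).tolist())
E
python3 - <<'E'
from h import *
rep(); print(np.array(env.get_calibration('wrist')['T_tool_cam']).round(3))
a=np.radians(91.28); ax=np.array([np.cos(a),np.sin(a)])
g=np.array([.4524,.3136])+.035*ax; print(g)
for f in (0,1): goal(np.r_[g,.15],a,f)
E
```

```text
t 1.65 tcp [0.2089 0.5358 0.2423] F [ 0.5  -0.2   0.74] gap 0.0854 q6 [1.059 0.313 0.046 1.304 0.    1.431]
[[0.0, -0.932, 0.363], [0.0, 0.363, 0.932], [-1.0, -0.0, 0.0]]
[[-0.001 -0.278  0.961 -0.131]
 [-0.001 -0.961 -0.278  0.069]
 [ 1.    -0.001  0.001 -0.001]
 [ 0.     0.     0.     1.   ]]
[0.45161816 0.34859127]
turn [1.1767, 0.0001, -0.0001] shift [0.0923, -0.2941, -0.0862] |rot|deg 67.4 dist 0.32
turn [-1.9649, 0.0001, 0.0001] shift [0.0923, -0.2941, -0.0862] |rot|deg 112.6 dist 0.32
```

Call:
step_arm(
  moves=[
    [[0.15,0,0,0.01,-0.04,-0.01,0.82],[0.29,0,0,0.02,-0.08,-0.02,0.82],[0.44,0,0,0.03,-0.12,-0.035,0.82],[0.58,0,0,0.04,-0.16,-0.05,0.82],[0.73,0,0,0.06,-0.2,-0.065,0.82],[0.88,0,0,0.07,-0.24,-0.075,0.82],[1.03,0,0,0.08,-0.28,-0.083,0.82],[1.1767,0,0,0.09,-0.2941,-0.0862,0.82],[1.1767,0,0,0.092,-0.2941,-0.0862,0.82],[1.1767,0,0,0.092,-0.2941,-0.0862,0.82]],
  ],
)

```text
clock: 2.65
tcp_pos: [0.4512, 0.3483, 0.1498]
orientation: [0.707, -0.009, 0.708, 0.008]
wrist_force: [0.5, 0.0, -0.8]
finger_gap: 0.0698
```

Run:
```python
from h import *
rep()
p,d,s=snap('wrist','w1')
```

```text
t 2.65 tcp [0.4512 0.3483 0.1498] F [ 0.45  0.04 -0.78] gap 0.0698 q6 [ 0.516  0.347 -0.136  1.089  0.     2.063]
[[-0.001, -0.024, 1.0], [-0.0, 1.0, 0.024], [-1.0, -0.0, -0.001]]
```

View pics/w1.png

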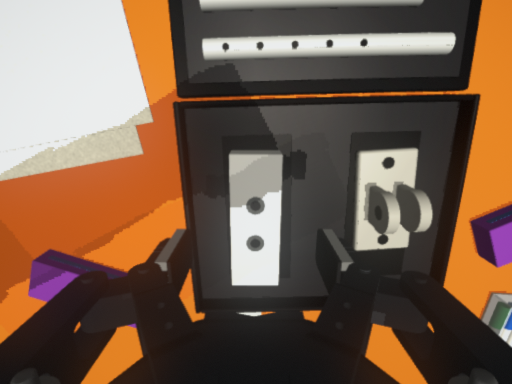

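The wrist view shows the jaw at about (256,218) between the fingers, with the bracket at (390,200), clear of the right finger. I'll refine the jaw pose from this view.

Run:
```python
from h import *
z=np.load('/tmp/w1.npz'); s=dict(tcp_pos=z['tcp'],orientation=z['q'])
C=cloud('wrist',z['d'],s)
m=np.zeros(z['d'].shape,bool); m[140:295,215:300]=1
m&=(abs(C[...,2]-.04)<.006)
n,l,q,_=cv2.connectedComponentsWithStats(m.astype(np.uint8)); mm=l==1+q[1:,4].argmax()
vu=np.argwhere(mm); W=pix2world('wrist',vu[:,::-1],z=.04,s=s)[:,:2]
print(mm.sum(),np.nanmedian(C[mm][:,2]),cv2.minAreaRect((W*1000).astype(np.float32)))
a=np.radians(91.28);goal([.4516,.3486,.027],a)
```

```text
6613 0.03952113627280798 ((454.0022277832031, 313.9566650390625), (49.63846969604492, 138.4902801513672), 1.1102088689804077)
turn [0.0026, -0.0007, -0.0] shift [0.1234, -0.0003, 0.0007] |rot|deg 0.2 dist 0.123
```

Call:
step_arm(
  moves=[
    [[0,0,0,0.04,0,0.001,0.82],[0,0,0,0.08,0,0.002,0.82],[0,0,0,0.1,0,0.002,0.82],[0,0,0,0.115,0,0.002,0.82],[0,0,0,0.123,0,0.002,0.82],[0,0,0,0.123,0,0.002,0.82],[0,0,0,0.123,0,0.002,0.4],[0,0,0,0.123,0,0.002,0.4],[0,0,0,0.123,0,0.002,0.4],[0,0,0,0.123,0,0.002,0.4],[0,0,0,0.123,0,0.002,0.4]],
  ],
  force=60,
)

```text
clock: 3.8
tcp_pos: [0.4537, 0.3498, 0.029]
orientation: [0.708, -0.008, 0.707, 0.01]
wrist_force: [-1.4, 1.0, 6.2]
finger_gap: 0.0488
```

Run:
```python
from h import *
rep()
```

```text
t 3.8 tcp [0.4537 0.3498 0.029 ] F [-1.43  1.    6.17] gap 0.0488 q6 [ 5.160e-01  4.580e-01 -2.950e-01  8.160e-01  1.000e-03  2.061e+00]
[[0.001, -0.025, 1.0], [0.002, 1.0, 0.025], [-1.0, 0.002, 0.001]]
```

Call:
step_arm(
  moves=[
    [[0,0,0,-0.005,0,0,0.4],[0,0,0,-0.015,0,0,0.4],[0,0,0,-0.035,0,0,0.4],[0,0,0,-0.065,0,0,0.4],[0,0,0,-0.09,0,0,0.4],[0,0,0,-0.11,0,0,0.4],[0,0,0,-0.12,0,0,0.4],[0,0,0,-0.12,0,0,0.4]],
  ],
)

```text
clock: 4.6
tcp_pos: [0.4543, 0.3499, 0.1506]
orientation: [0.708, -0.008, 0.706, 0.01]
wrist_force: [0.7, -0.0, -4.5]
finger_gap: 0.0484
```

Run:
```python
from h import *
rep()
p,d,s=snap('side','s2'); p,d,s=snap('wrist','w2')
C=cloud('wrist',d,s)
m=(C[...,2]>.08)&(p.min(2)>110); 
n,l,q,_=cv2.connectedComponentsWithStats(m.astype(np.uint8)); mm=l==1+q[1:,4].argmax()
P=C[mm]; print(mm.sum(), np.nanmedian(P,0))
c=P.mean(0); u,sv,vt=np.linalg.svd(P-c,full_matrices=0); print(c,vt)
# target over bed: jaw centre press y=~150?
print('jawlay', goal(press(0,45+75+37,.15),YAW+np.pi/2))
```

```text
t 4.6 tcp [0.4543 0.3499 0.1506] F [ 0.7  -0.04 -4.46] gap 0.0484 q6 [ 5.160e-01  3.480e-01 -1.330e-01  1.085e+00  1.000e-03  2.061e+00]
[[0.004, -0.025, 1.0], [0.004, 1.0, 0.025], [-1.0, 0.003, 0.004]]
10667 [0.45423845 0.35426894 0.15964514]
[0.45432292 0.35202639 0.15969681] [[-0.01946884  0.9997903   0.0063492 ]
 [-0.99980657 -0.01945064 -0.00291611]
 [-0.002792   -0.00640474  0.99997559]]
turn [-0.1146, 0.0004, -0.0016] shift [0.2456, 155.4598, -17.8245] |rot|deg 6.6 dist 156.479
jawlay None
```

View pics/w2.png

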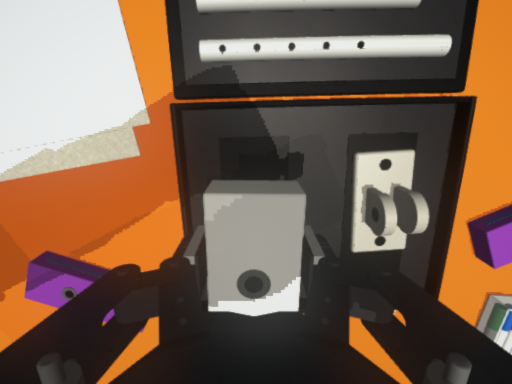

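View pics/s2.png

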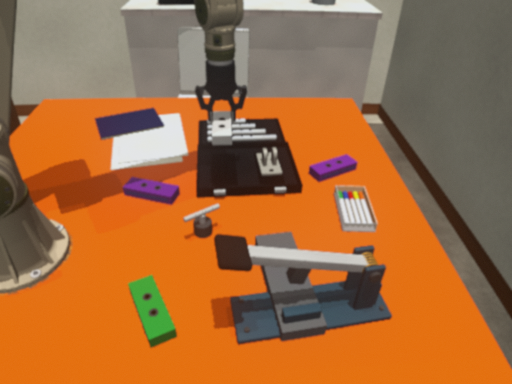

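Run:
```python
from h import *
goal(press(0,.148,.15),YAW+np.pi/2)
```

```text
turn [-0.1146, 0.0004, -0.0016] shift [-0.0023, -0.3627, 0.1151] |rot|deg 6.6 dist 0.381
```

Call:
step_arm(
  moves=[
    [[-0.01,0,0,0,-0.03,0.01,0.4],[-0.02,0,0,0,-0.07,0.022,0.4],[-0.04,0,0,0,-0.11,0.035,0.4],[-0.05,0,0,0,-0.15,0.048,0.4],[-0.06,0,0,0,-0.19,0.06,0.4],[-0.07,0,0,0,-0.23,0.073,0.4],[-0.08,0,0,0,-0.27,0.085,0.4],[-0.1,0,0,0,-0.31,0.1,0.4],[-0.118,0,0,0,-0.34,0.108,0.4],[-0.118,0,0,0,-0.36,0.114,0.4],[-0.118,0,0,0,-0.363,0.115,0.4],[-0.118,0,0,0,-0.363,0.115,0.4]],
  ],
)

```text
clock: 5.9
tcp_pos: [0.5763, -0.0111, 0.1461]
orientation: [0.704, -0.049, 0.706, 0.051]
wrist_force: [-0.2, 0.1, -3.6]
finger_gap: 0.0483
```

Run:
```python
from h import *
rep()
p,d,s=snap('side','s3'); p,d,s=snap('top','t3')
cv2.imwrite('pics/t3z.png',cv2.resize(p[90:250,240:400,::-1],(600,600),interpolation=cv2.INTER_CUBIC))
goal(press(0,.148,.06),YAW+np.pi/2)
```

```text
t 5.9 tcp [ 0.5763 -0.0111  0.1461] F [-0.16  0.1  -3.59] gap 0.0483 q6 [-0.16   0.363 -0.123  1.088  0.002  1.269]
[[-0.003, -0.141, 0.99], [0.002, 0.99, 0.141], [-1.0, 0.003, -0.002]]
turn [0.0041, -0.0017, -0.0027] shift [0.0867, -0.001, 0.0012] |rot|deg 0.3 dist 0.087
```

View pics/s3.png

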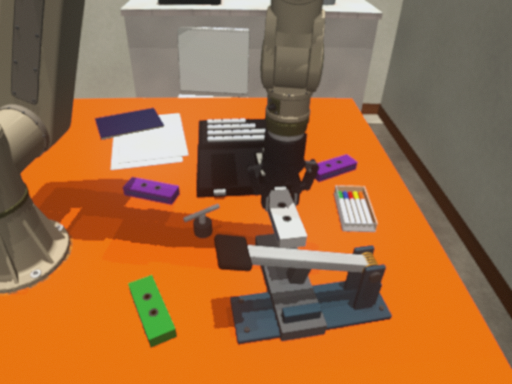

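View pics/t3z.png

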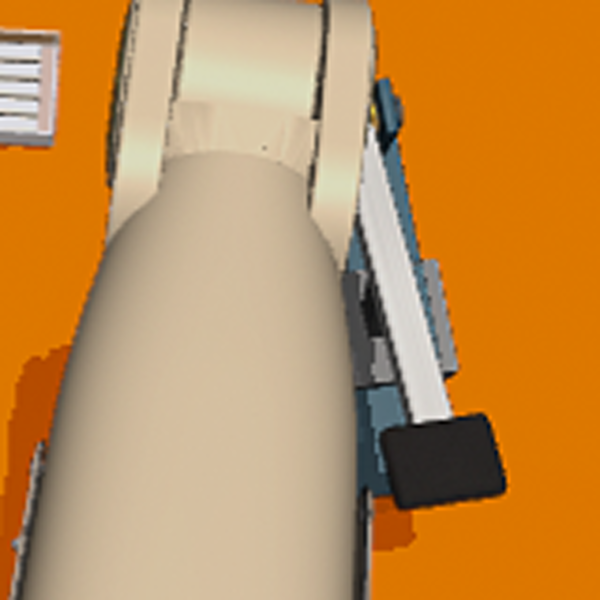

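The side view shows the jaw held in line with the bed at about (287,215), its inner end short of the lever. I'm lowering it now.

Call:
step_arm(
  moves=[
    [[0,0,0,0.03,0,0.001,0.4],[0,0,0,0.06,0,0.001,0.4],[0,0,0,0.08,0,0.001,0.4],[0,0,0,0.088,0,0.001,0.4],[0,0,0,0.092,0,0.001,0.4],[0,0,0,0.092,0,0.001,0.4]],
  ],
)

```text
clock: 6.6
tcp_pos: [0.5771, -0.0088, 0.055]
orientation: [0.705, -0.05, 0.706, 0.052]
wrist_force: [0.3, -0.1, -4.7]
finger_gap: 0.0487
```

Run:
```python
from h import *
rep()
p,d,s=snap('side','s4')
cv2.imwrite('pics/s4z.png',cv2.resize(p[180:350,180:400,::-1],(780,603)[:2],interpolation=cv2.INTER_CUBIC)[:600])
```

```text
t 6.6 tcp [ 0.5771 -0.0088  0.055 ] F [ 0.33 -0.13 -4.74] gap 0.0487 q6 [-0.155  0.441 -0.249  0.884  0.002  1.27 ]
[[-0.002, -0.145, 0.99], [0.002, 0.989, 0.145], [-1.0, 0.003, -0.002]]
```

View pics/s4z.png

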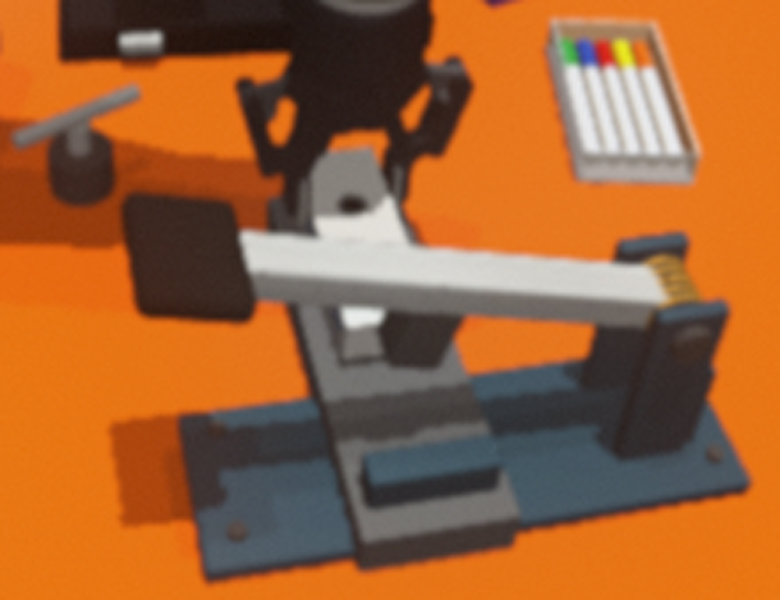

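Call:
step_arm(
  moves=[
    [[0,0,0,0.002,0,0,0.4],[0,0,0,0.004,0,0,0.4],[0,0,0,0.006,0,0,0.4],[0,0,0,0.006,0,0,0.4]],
  ],
)

```text
clock: 7.05
tcp_pos: [0.5775, -0.0092, 0.0495]
orientation: [0.705, -0.05, 0.706, 0.052]
wrist_force: [-1.2, -0.9, -4.4]
finger_gap: 0.0488
```

Run:
```python
from h import *
rep()
goal(press(0,.148,.049),YAW+np.pi/2)
```

```text
t 7.05 tcp [ 0.5775 -0.0092  0.0495] F [-1.18 -0.88 -4.4 ] gap 0.0488 q6 [-0.156  0.446 -0.255  0.871  0.002  1.27 ]
[[-0.001, -0.144, 0.99], [0.002, 0.99, 0.144], [-1.0, 0.002, -0.001]]
turn [0.0045, -0.0005, -0.0024] shift [0.0005, -0.0013, -0.0004] |rot|deg 0.3 dist 0.001
```

Call:
step_arm(
  moves=[
    [[0,0,0,0.001,0,0,0.4],[0,0,0,0.002,0,0,0.4],[0,0,0,0.002,0,0,0.4]],
  ],
)

```text
clock: 7.35
tcp_pos: [0.5775, -0.0092, 0.0474]
orientation: [0.705, -0.05, 0.706, 0.052]
wrist_force: [-0.6, -0.3, -3.9]
finger_gap: 0.0489
```

Run:
```python
from h import *
rep(); print(env.get_state()['ft_torque'])
```

```text
t 7.35 tcp [ 0.5775 -0.0092  0.0474] F [-0.59 -0.28 -3.86] gap 0.0489 q6 [-0.156  0.448 -0.257  0.866  0.002  1.27 ]
[[-0.001, -0.144, 0.99], [0.002, 0.99, 0.144], [-1.0, 0.002, -0.001]]
[0.05555056 0.02288356 0.00154964]
```

Call:
step_arm(
  moves=[
    [[0,0,0,0.001,0,0,0.4],[0,0,0,0.0015,0,0,0.4],[0,0,0,0.0015,0,0,0.4]],
  ],
)

```text
clock: 7.65
tcp_pos: [0.5776, -0.0092, 0.047]
orientation: [0.705, -0.05, 0.705, 0.052]
wrist_force: [-4.2, 0.7, 5.5]
finger_gap: 0.049
```

Call:
step_arm(
  moves=[
    [[0,0,0,0,-0.008,0,0.4],[0,0,0,0,-0.018,0,0.4],[0,0,0,0,-0.028,0,0.4],[0,0,0,0,-0.038,0,0.4],[0,0,0,0,-0.048,0,0.4],[0,0,0,0,-0.055,0,0.4],[0,0,0,0,-0.06,0,0.4],[0,0,0,0,-0.06,0,0.4]],
  ],
)

```text
clock: 8.45
tcp_pos: [0.5867, -0.07, 0.047]
orientation: [0.705, -0.051, 0.705, 0.051]
wrist_force: [0.5, -1.6, 0.7]
finger_gap: 0.0487
```

Run:
```python
from h import *
rep()
p,d,s=snap('side','s5')
cv2.imwrite('pics/s5z.png',cv2.resize(p[180:350,180:400,::-1],(780,600),interpolation=cv2.INTER_CUBIC))
```

```text
t 8.45 tcp [ 0.5867 -0.07    0.047 ] F [ 0.49 -1.58  0.68] gap 0.0487 q6 [-0.255  0.47  -0.223  0.878  0.     1.173]
[[0.0, -0.143, 0.99], [0.0, 0.99, 0.143], [-1.0, 0.0, 0.0]]
```

View pics/s5z.png

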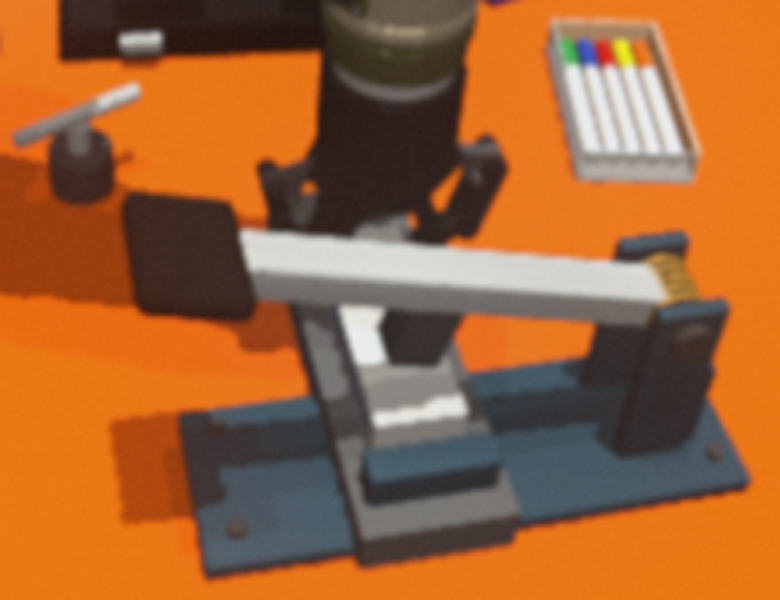

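The jaw is in line under the lever, its inner end at (420,420), a few mm short of the stop at (430,460). I'll creep in and watch the force.

Call:
step_arm(
  moves=[
    [[0,0,0,0,-0.002,0,0.4],[0,0,0,0,-0.004,0,0.4],[0,0,0,0,-0.006,0,0.4],[0,0,0,0,-0.006,0,0.4]],
  ],
)

```text
clock: 8.9
tcp_pos: [0.5875, -0.0758, 0.047]
orientation: [0.705, -0.051, 0.705, 0.051]
wrist_force: [0.2, 3.5, 1.2]
finger_gap: 0.0488
```

Call:
step_arm(
  moves=[
    [[0,0,0,0,-0.001,0,0.4],[0,0,0,0,-0.002,0,0.4],[0,0,0,0,-0.002,0,0.4]],
  ],
)

```text
clock: 9.2
tcp_pos: [0.5878, -0.0778, 0.047]
orientation: [0.705, -0.051, 0.705, 0.051]
wrist_force: [0.3, 2.5, 1.7]
finger_gap: 0.049
```

Call:
step_arm(
  moves=[
    [[0,0,0,0,-0.001,0,0.4],[0,0,0,0,-0.002,0,0.4],[0,0,0,0,-0.003,0,0.4],[0,0,0,0,-0.003,0,0.4]],
  ],
)

```text
clock: 9.6
tcp_pos: [0.5878, -0.0787, 0.047]
orientation: [0.705, -0.05, 0.705, 0.053]
wrist_force: [-0.0, 10.7, 4.3]
finger_gap: 0.0486
```

Call:
step_arm(
  moves=[
    [[0,0,0,0,-0.002,0,0.4],[0,0,0,0,-0.004,0,0.4],[0,0,0,0,-0.004,0,0.4]],
  ],
)

```text
clock: 9.9
tcp_pos: [0.5875, -0.0789, 0.047]
orientation: [0.705, -0.048, 0.705, 0.056]
wrist_force: [-1.1, 15.5, 5.8]
finger_gap: 0.0491
```

Run:
```python
from h import *
rep()
p,d,s=snap('side','s6')
cv2.imwrite('pics/s6z.png',cv2.resize(p[180:350,180:400,::-1],(780,600),interpolation=cv2.INTER_CUBIC))
```

```text
t 9.9 tcp [ 0.5875 -0.0789  0.047 ] F [-1.08 15.54  5.8 ] gap 0.0491 q6 [-0.274  0.476 -0.214  0.886  0.01   1.149]
[[-0.001, -0.147, 0.989], [0.011, 0.989, 0.147], [-1.0, 0.011, 0.0]]
```

View pics/s6z.png

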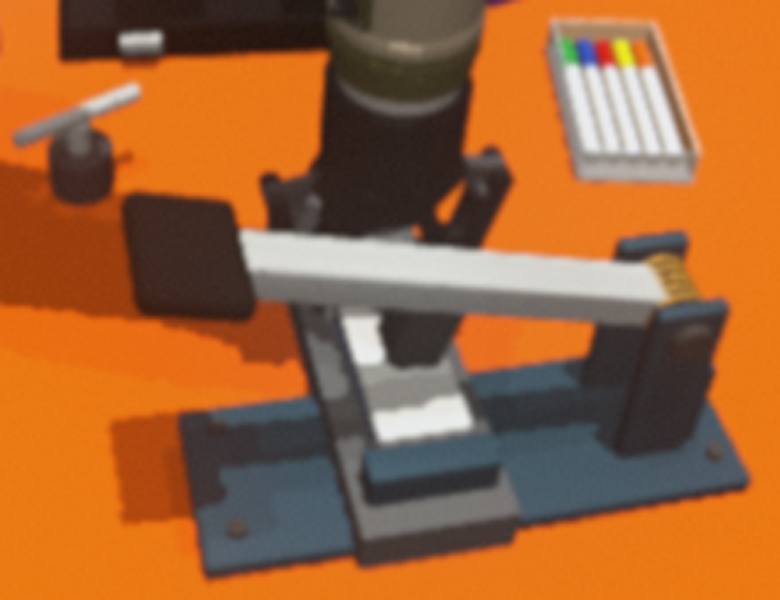

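Call:
step_arm(
  moves=[
    [[0,0,0,0,0,0,0.4],[0,0,0,0,0,0,0.4],[0,0,0,0,0,0,0.75],[0,0,0,0,0,0,0.75],[0,0,0,0,0,0,0.75],[0,0,0,0,0,0,0.75]],
  ],
)

```text
clock: 10.55
tcp_pos: [0.5876, -0.0794, 0.0469]
orientation: [0.705, -0.048, 0.705, 0.056]
wrist_force: [0.3, 0.1, -0.4]
finger_gap: 0.0639
```

Run:
```python
from h import *
rep()
p,d,s=snap('wrist','w7'); C=cloud('wrist',d,s)
goal(press(0,.16,.15),YAW+np.pi/2)
```

```text
t 10.55 tcp [ 0.5876 -0.0794  0.0469] F [ 0.29  0.13 -0.45] gap 0.0639 q6 [-0.274  0.476 -0.213  0.886  0.01   1.149]
[[-0.001, -0.147, 0.989], [0.01, 0.989, 0.147], [-1.0, 0.011, 0.0]]
turn [0.0073, 0.0002, -0.0107] shift [-0.1022, 0.0827, 0.0001] |rot|deg 0.7 dist 0.131
```

View pics/w7.png

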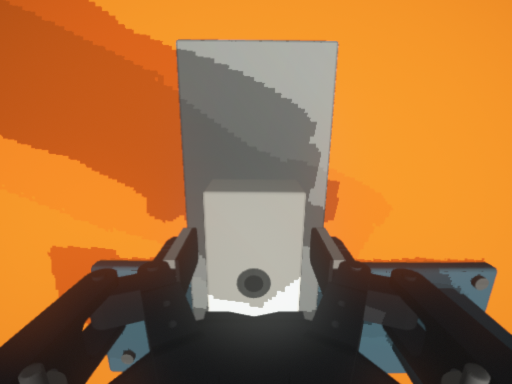

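Call:
step_arm(
  moves=[
    [[0,0,0,-0.01,0.001,0,0.75],[0,0,0,-0.03,0.003,0,0.75],[0,0,0,-0.05,0.01,0,0.75],[0.007,0,-0.01,-0.07,0.04,0,0.75],[0.007,0,-0.01,-0.09,0.07,0,0.75],[0.007,0,-0.01,-0.1,0.08,0,0.75],[0.007,0,-0.01,-0.1,0.08,0,0.75]],
  ],
)

```text
clock: 11.3
tcp_pos: [0.577, -0.0002, 0.1502]
orientation: [0.707, -0.051, 0.704, 0.05]
wrist_force: [-0.2, 0.6, 1.1]
finger_gap: 0.0639
```

Run:
```python
from h import *
rep()
p,d,s=snap('wrist','w8'); C=cloud('wrist',d,s)
ps,ds,_=snap('side','s8')
cv2.imwrite('pics/s8z.png',cv2.resize(ps[180:350,180:400,::-1],(780,600),interpolation=cv2.INTER_CUBIC))
m=(abs(C[...,2]-.058)<.008)&(np.hypot(C[...,0]-.587,C[...,1]+.08)<.12)
n,l,q,_=cv2.connectedComponentsWithStats(m.astype(np.uint8)); mm=l==1+q[1:,4].argmax()
P=C[mm]; zz=np.nanmedian(P[:,2]);vu=np.argwhere(mm)
W=pix2world('wrist',vu[:,::-1],z=.058,s=s)[:,:2]
L=np.c_[(W-PO)@ex,(W-PO)@ey]*1000
print(mm.sum(),zz,cv2.minAreaRect(L.astype(np.float32)),L.min(0),L.max(0))
# bed
m=(abs(C[...,2]-.03)<.006)&(np.hypot(C[...,0]-.58,C[...,1]+.03)<.12)
n,l,q,_=cv2.connectedComponentsWithStats(m.astype(np.uint8)); mm=l==1+q[1:,4].argmax()
vu=np.argwhere(mm);W=pix2world('wrist',vu[:,::-1],z=.03,s=s)[:,:2];L=np.c_[(W-PO)@ex,(W-PO)@ey]*1000
print(mm.sum(),cv2.minAreaRect(L.astype(np.float32)),L.min(0),L.max(0))
```

```text
t 11.3 tcp [ 5.770e-01 -2.000e-04  1.502e-01] F [-0.23  0.6   1.1 ] gap 0.0639 q6 [-1.400e-01  3.560e-01 -1.230e-01  1.088e+00  1.000e-03  1.288e+00]
[[0.004, -0.142, 0.99], [-0.0, 0.99, 0.142], [-1.0, -0.001, 0.004]]
3818 0.05742002013262247 ((1.0730228424072266, 73.54120635986328), (86.58761596679688, 49.701595306396484), 89.93220520019531) [-23.79343445  30.24032633] [ 25.9348848  116.81225225]
8049 ((1.9906349182128906, 98.71212005615234), (172.57711791992188, 83.63214874267578), 89.8963623046875) [-39.9715167   12.36963322] [ 43.76828759 184.92844084]
```

View pics/w8.png

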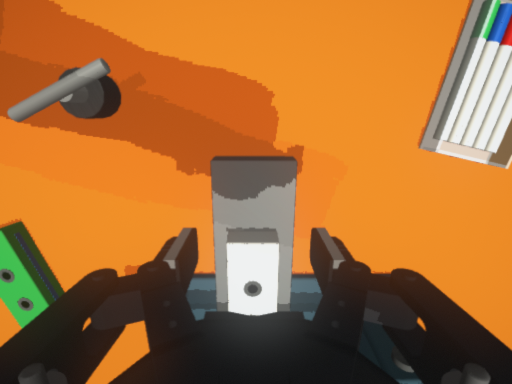

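View pics/s8z.png

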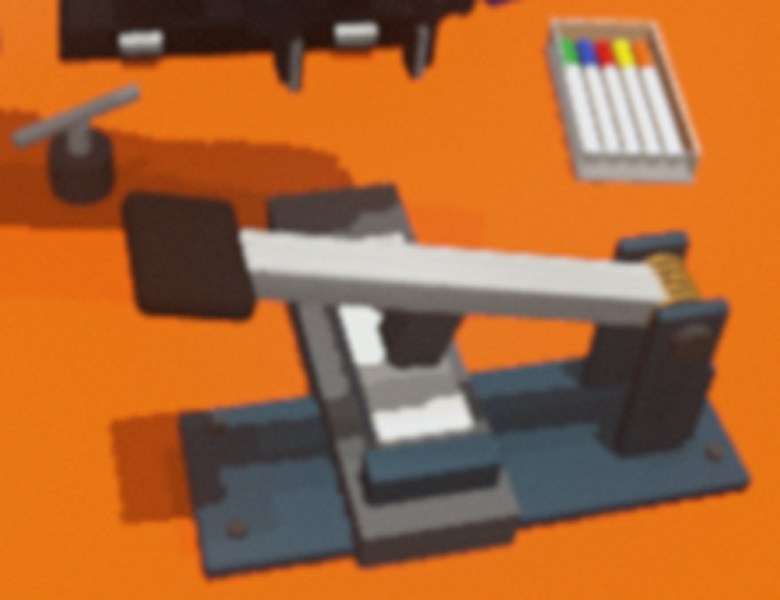

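```bash
python3 - <<'E'
from h import *
z=np.load('/tmp/w8.npz'); s=dict(tcp_pos=z['tcp'],orientation=z['q']); p=z['p']
C=cloud('wrist',z['d'],s)
for u in (240,262,275):
  print(u,[(v,p[v,u].tolist(),(C[v,u,2]*1000).round(1), ((pix2world('wrist',[u,v],z=.058,s=s)[0,:2]-PO)@ey*1000).round(1),((pix2world('wrist',[u,v],z=.03,s=s)[0,:2]-PO)@ey*1000).round(1)) for v in list(range(154,164))+list(range(225,248,1))][::1] if u==262 else '')
s=np.load('/tmp/s8.npz'); C=cloud('side',s['d']); 
# side view: jaw inner end & stop, in press coords
for t,z0,uvs in (('jaw end top',.058,[(287,304),(312,301)]),('stop top',.052,[(283,308),(319,303)])):
  for uv in uvs:
    P=pix2world('side',uv,z=z0)[0]; print(t,uv,(P[:2]-PO)@ex*1000,(P[:2]-PO)@ey*1000,C[uv[1],uv[0]])
E
python3 -c "
import cv2
p=cv2.imread('pics/s8.png')
cv2.imwrite('pics/s8zz.png',cv2.resize(p[275:325,270:330],(720,600),interpolation=cv2.INTER_NEAREST))"
```

```text
240 
262 [(154, [183, 86, 30], np.float64(-0.8), np.float64(194.7), np.float64(190.6)), (155, [158, 78, 33], np.float64(-0.8), np.float64(193.9), np.float64(189.7)), (156, [109, 65, 42], np.float64(-1.1), np.float64(193.0), np.float64(188.7)), (157, [76, 56, 47], np.float64(9.2), np.float64(192.2), np.float64(187.8)), (158, [72, 56, 49], np.float64(14.8), np.float64(191.3), np.float64(186.8)), (159, [72, 56, 49], np.float64(20.3), np.float64(190.5), np.float64(185.8)), (160, [81, 68, 62], np.float64(25.3), np.float64(189.6), np.float64(184.9)), (161, [94, 83, 77], np.float64(30.0), np.float64(188.8), np.float64(183.9)), (162, [97, 87, 82], np.float64(29.8), np.float64(187.9), np.float64(182.9)), (163, [98, 89, 83], np.float64(29.9), np.float64(187.0), np.float64(182.0)), (225, [153, 151, 144], np.float64(30.0), np.float64(129.9), np.float64(117.6)), (226, [153, 151, 145], np.float64(29.5), np.float64(128.9), np.float64(116.5)), (227, [149, 147, 140], np.float64(29.2), np.float64(127.9), np.float64(115.4)), (228, [128, 125, 120], np.float64(29.7), np.float64(126.9), np.float64(114.3))
[... 1205 characters left out ...]
, 220, 217], np.float64(57.4), np.float64(110.7), np.float64(96.0)), (245, [238, 239, 237], np.float64(56.7), np.float64(109.6), np.float64(94.9)), (246, [239, 241, 239], np.float64(57.4), np.float64(108.6), np.float64(93.7)), (247, [239, 241, 239], np.float64(56.1), np.float64(107.6), np.float64(92.5))]
275 
jaw end top (287, 304) -24.31044169337178 -26.16872162633679 [ 0.57773866 -0.18559434  0.05702591]
jaw end top (312, 301) 22.14226815079432 -27.76585752885434 [ 0.62398657 -0.18084039  0.05723587]
stop top (283, 308) -32.00464387599285 -29.125584258118185 [ 0.57048118 -0.18978894  0.05127617]
stop top (319, 303) 35.54147724909058 -30.117367196394923 [ 0.64821851 -0.15203568  0.01112471]
```

View pics/s8zz.png

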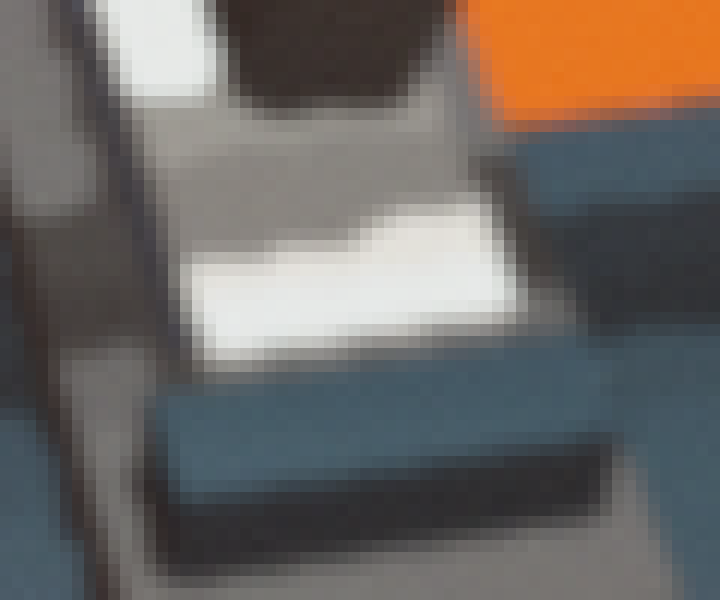

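The side and wrist views put the jaw end on the stop within about 1–2 mm. To be sure, I'll nudge the free end with closed fingers.

Call:
step_arm(
  moves=[
    [[0,0,0,0.02,0,-0.001,0],[0,0,0,0.05,0,-0.001,0],[0,0,0,0.08,0,-0.001,0],[0,0,0,0.095,0,-0.001,0],[0,0,0,0.097,0,-0.001,0],[0,0,0,0.097,-0.01,-0.001,0],[0,0,0,0.097,-0.018,-0.001,0],[0,0,0,0.097,-0.024,-0.001,0],[0,0,0,0.097,-0.027,-0.001,0],[0,0,0,0.097,-0.027,-0.001,0]],
  ],
)

```text
clock: 12.4
tcp_pos: [0.5796, -0.0293, 0.0515]
orientation: [0.706, -0.049, 0.705, 0.049]
wrist_force: [0.2, -0.9, 0.7]
finger_gap: -0.0001
```

Call:
step_arm(
  moves=[
    [[0,0,0,0,-0.001,0,0],[0,0,0,0,-0.002,0,0],[0,0,0,0,-0.003,0,0],[0,0,0,0,-0.004,0,0],[0,0,0,0,-0.005,0,0],[0,0,0,0,-0.005,0,0]],
  ],
)

```text
clock: 13.0
tcp_pos: [0.5803, -0.0343, 0.0514]
orientation: [0.706, -0.049, 0.705, 0.049]
wrist_force: [0.1, 0.0, 0.9]
finger_gap: 0.0002
```

Call:
step_arm(
  moves=[
    [[0,0,0,0,-0.001,0,0],[0,0,0,0,-0.002,0,0],[0,0,0,0,-0.003,0,0],[0,0,0,0,-0.003,0,0]],
  ],
)

```text
clock: 13.4
tcp_pos: [0.5803, -0.0347, 0.0515]
orientation: [0.706, -0.048, 0.705, 0.052]
wrist_force: [-1.3, 9.1, 2.7]
finger_gap: -0.0
```

Call:
step_arm(
  moves=[
    [[0,0,0,0,-0.002,0,0],[0,0,0,0,-0.003,0,0],[0,0,0,0,-0.003,0,0]],
  ],
)

```text
clock: 13.7
tcp_pos: [0.5802, -0.0346, 0.0515]
orientation: [0.706, -0.047, 0.705, 0.055]
wrist_force: [-1.4, 10.5, 2.9]
finger_gap: -0.0001
```

Call:
step_arm(
  moves=[
    [[0,0,0,0,0.002,0,0],[0,0,0,0,0.01,0,0],[0,0,0,-0.02,0.02,0,0],[0,0,0,-0.05,0.03,0,0],[0,0,0,-0.09,0.035,0,0],[0,0,0,-0.14,0.035,0,0],[0,0,0,-0.18,0.035,0,0],[0,0,0,-0.2,0.035,0,0],[0,0,0,-0.2,0.035,0,0]],
  ],
)

```text
clock: 14.6
tcp_pos: [0.5769, -0.0025, 0.2559]
orientation: [0.708, -0.048, 0.702, 0.054]
wrist_force: [-0.0, 0.8, -0.3]
finger_gap: -0.0
```

Run:
```python
from h import *
rep()
goal(press(-.124,0,.26),YAW+np.pi/2)
```

```text
t 14.6 tcp [ 0.5769 -0.0025  0.2559] F [-0.02  0.76 -0.29] gap -0.0 q6 [-0.149  0.307  0.071  1.328  0.01   1.279]
[[0.008, -0.143, 0.99], [0.009, 0.99, 0.143], [-1.0, 0.008, 0.009]]
turn [0.0034, 0.0094, -0.0079] shift [-0.0065, -0.1555, -0.1251] |rot|deg 0.7 dist 0.2
```

Call:
step_arm(
  moves=[
    [[0,0.003,-0.003,0,-0.04,-0.03,0],[0,0.006,-0.006,0,-0.08,-0.06,0],[0.003,0.009,-0.008,0,-0.12,-0.095,0],[0.003,0.009,-0.008,0.005,-0.148,-0.12,0],[0.003,0.009,-0.008,0.01,-0.1555,-0.125,0],[0.003,0.009,-0.008,0.02,-0.1555,-0.125,0],[0.003,0.009,-0.008,0.028,-0.1555,-0.125,0],[0.003,0.009,-0.008,0.028,-0.1555,-0.125,0]],
  ],
)

```text
clock: 15.4
tcp_pos: [0.4753, -0.1724, 0.2233]
orientation: [0.705, -0.049, 0.706, 0.051]
wrist_force: [-0.8, 0.9, -0.1]
finger_gap: 0.0
```

Run:
```python
from h import *
rep()
p,d,s=snap('side','s9')
cv2.imwrite('pics/s9z.png',cv2.resize(p[180:350,180:400,::-1],(780,600),interpolation=cv2.INTER_CUBIC))
goal(press(-.124,0,.20),YAW+np.pi/2)
```

```text
t 15.4 tcp [ 0.4753 -0.1724  0.2233] F [-0.83  0.94 -0.12] gap 0.0 q6 [-5.070e-01  1.880e-01 -1.650e-01  1.221e+00  1.000e-03  9.220e-01]
[[-0.002, -0.142, 0.99], [0.002, 0.99, 0.142], [-1.0, 0.002, -0.002]]
turn [0.0025, -0.0013, -0.0015] shift [0.0242, -0.0018, -0.0007] |rot|deg 0.2 dist 0.024
```

View pics/s9z.png

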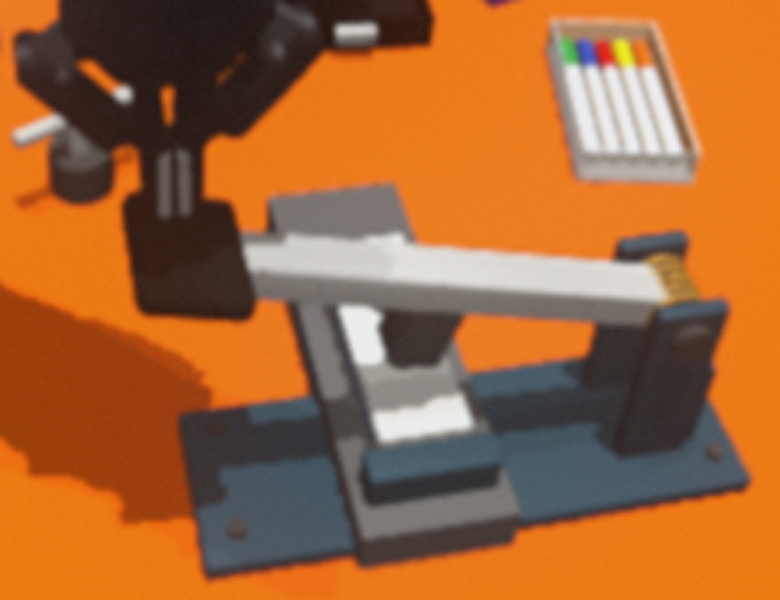

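Call:
step_arm(
  moves=[
    [[0,0,0,0.008,0,0,0],[0,0,0,0.015,0,0,0],[0,0,0,0.02,0,0,0],[0,0,0,0.024,0,0,0],[0,0,0,0.028,0,0,0],[0,0,0,0.033,0,-0.001,0],[0,0,0,0.039,0,-0.001,0],[0,0,0,0.046,0,-0.002,0],[0,0,0,0.053,0,-0.003,0],[0,0,0,0.06,0,-0.003,0],[0,0,0,0.066,0,-0.004,0],[0,0,0,0.07,0,-0.004,0]],
  ],
)

```text
clock: 16.65
tcp_pos: [0.471, -0.1734, 0.1541]
orientation: [0.705, -0.05, 0.706, 0.05]
wrist_force: [-4.9, -1.5, 7.2]
finger_gap: 0.0002
```

Call:
step_arm(
  moves=[
    [[0,0,0,0.005,0,0,0],[0,0,0,0.01,0,-0.001,0],[0,0,0,0.015,0,-0.001,0],[0,0,0,0.019,0,-0.002,0],[0,0,0,0.022,0,-0.002,0],[0,0,0,0.024,0,-0.002,0],[0,0,0,0.025,0,-0.002,0]],
  ],
)

```text
clock: 17.35
tcp_pos: [0.4688, -0.1738, 0.1299]
orientation: [0.705, -0.05, 0.706, 0.05]
wrist_force: [-5.0, 1.7, 20.0]
finger_gap: 0.0001
```

Call:
step_arm(
  moves=[
    [[0,0,0,0.001,0,0,0],[0,0,0,0.002,0,0,0],[0,0,0,0.002,0,0,0],[0,0,0,0.002,0,0,0]],
  ],
)

```text
clock: 17.75
tcp_pos: [0.4688, -0.1738, 0.13]
orientation: [0.705, -0.05, 0.706, 0.05]
wrist_force: [-6.6, 3.3, 20.3]
finger_gap: 0.0003
```

Call:
step_arm(
  moves=[
    [[0,0,0,0.002,0,0,0],[0,0,0,0.003,0,0,0],[0,0,0,0.003,0,0,0],[0,0,0,0.003,0,0,0],[0,0,0,0.003,0,0,0],[0,0,0,0.003,0,0,0],[0,0,0,0.003,0,0,0],[0,0,0,0.003,0,0,0],[0,0,0,0.003,0,0,0],[0,0,0,0.003,0,0,0]],
  ],
)

```text
clock: 18.75
tcp_pos: [0.4688, -0.1738, 0.1299]
orientation: [0.706, -0.051, 0.705, 0.049]
wrist_force: [-9.2, 4.4, 27.0]
finger_gap: 0.0004
```

Run:
```python
from h import *
rep()
p,d,s=snap('side','s10')
cv2.imwrite('pics/s10z.png',cv2.resize(p[180:350,180:400,::-1],(780,600),interpolation=cv2.INTER_CUBIC))
```

```text
t 18.75 tcp [ 0.4688 -0.1738  0.1299] F [-9.22  4.41 26.99] gap 0.0004 q6 [-0.515  0.233 -0.348  0.988 -0.001  0.914]
[[0.002, -0.141, 0.99], [-0.002, 0.99, 0.141], [-1.0, -0.002, 0.001]]
```

View pics/s10z.png

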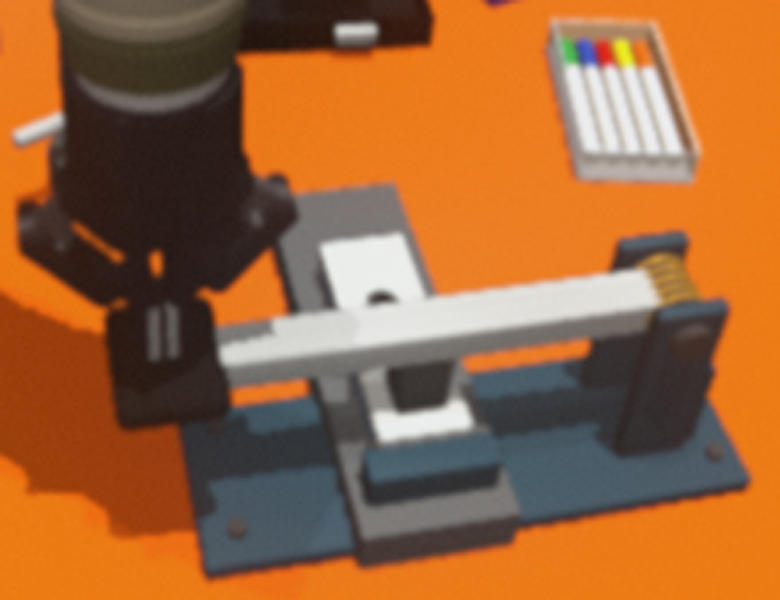

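Foot pressed flat on the block with the lever level, and 27 N at the wrist. Now the slow return.

Call:
step_arm(
  moves=[
    [[0,0,0,-0.002,0,0,0],[0,0,0,-0.006,0,0,0],[0,0,0,-0.011,0,0.001,0],[0,0,0,-0.016,0,0.001,0],[0,0,0,-0.021,0,0.002,0],[0,0,0,-0.026,0,0.002,0],[0,0,0,-0.031,0,0.003,0],[0,0,0,-0.036,0,0.003,0],[0,0,0,-0.041,0,0.004,0],[0,0,0,-0.046,0,0.004,0],[0,0,0,-0.051,0,0.005,0],[0,0,0,-0.055,0,0.005,0]],
  ],
)

```text
clock: 20.0
tcp_pos: [0.475, -0.1733, 0.1856]
orientation: [0.707, -0.051, 0.704, 0.049]
wrist_force: [4.2, -0.1, 3.0]
finger_gap: 0.0003
```

Call:
step_arm(
  moves=[
    [[0,0,0,-0.002,0,0,0],[0,0,0,-0.005,0,0,0],[0,0,0,-0.008,0,0,0],[0,0,0,-0.011,0,0.001,0],[0,0,0,-0.014,0,0.001,0],[0,0,0,-0.017,0,0.001,0],[0,0,0,-0.02,0,0.001,0],[0,0,0,-0.023,0,0.001,0],[0,0,0,-0.026,0,0.001,0],[0,0,0,-0.03,0,0.001,0],[0,0,0,-0.035,0,0.001,0],[0,0,0,-0.045,0,0.001,0]],
  ],
)

```text
clock: 21.2
tcp_pos: [0.4753, -0.1728, 0.2305]
orientation: [0.706, -0.051, 0.704, 0.049]
wrist_force: [-0.6, 0.8, 0.2]
finger_gap: 0.0003
```

Call:
step_arm(
  moves=[
    [[0,0,0,-0.02,0,0,0],[0,0,0,-0.04,0,0,0],[0,0,0,-0.06,0.03,0,0],[0,0,0,-0.07,0.07,-0.02,0],[0,0,0,-0.07,0.11,-0.04,0],[0,0,0,-0.07,0.15,-0.05,0],[0,0,0,-0.07,0.19,-0.05,0],[0,0,0,-0.07,0.23,-0.05,0],[0,0,0,-0.07,0.26,-0.05,0],[0,0,0,-0.07,0.26,-0.05,0]],
  ],
)

```text
clock: 22.2
tcp_pos: [0.3879, 0.0804, 0.3007]
orientation: [0.707, -0.052, 0.704, 0.051]
wrist_force: [0.1, -0.4, 1.0]
finger_gap: 0.0004
```

Run:
```python
from h import *
rep()
ps,ds,_=snap('side','s11')
cv2.imwrite('pics/s11z.png',cv2.resize(ps[180:350,180:400,::-1],(780,600),interpolation=cv2.INTER_CUBIC))
p,d,s=snap('top','t11'); C=cloud('top',d)
cv2.imwrite('pics/t11.png',p[:,:,::-1])
m=np.zeros(d.shape,bool); m[195:228,335:380]=1; m&=(p.max(2)<60)&(C[...,2]>.1); print('paddle',m.sum(),np.nanmean(C[m],0))
m=np.zeros(d.shape,bool); m[155:210,280:350]=1; m&=(abs(C[...,2]-.058)<.007)
n,l,q,_=cv2.connectedComponentsWithStats(m.astype(np.uint8)); mm=l==1+q[1:,4].argmax()
vu=np.argwhere(mm);W=pix2world('top',vu[:,::-1],z=.058)[:,:2];L=np.c_[(W-PO)@ex,(W-PO)@ey]*1000
print(mm.sum(),cv2.minAreaRect(L.astype(np.float32)))
print('paddle pixel depth change', C[212,357])
```

```text
t 22.2 tcp [0.3879 0.0804 0.3007] F [ 0.15 -0.39  1.04] gap 0.0004 q6 [ 2.000e-03 -5.100e-02 -2.360e-01  1.382e+00 -1.000e-03  1.426e+00]
[[0.004, -0.146, 0.989], [-0.001, 0.989, 0.146], [-1.0, -0.002, 0.004]]
paddle 657 [ 0.4803898  -0.17279632  0.19043086]
825 ((-1.2637004852294922, 53.46464157104492), (122.546875, 51.989192962646484), 89.94146728515625)
paddle pixel depth change [ 0.48145333 -0.17199883  0.19213167]
```

View pics/s11z.png

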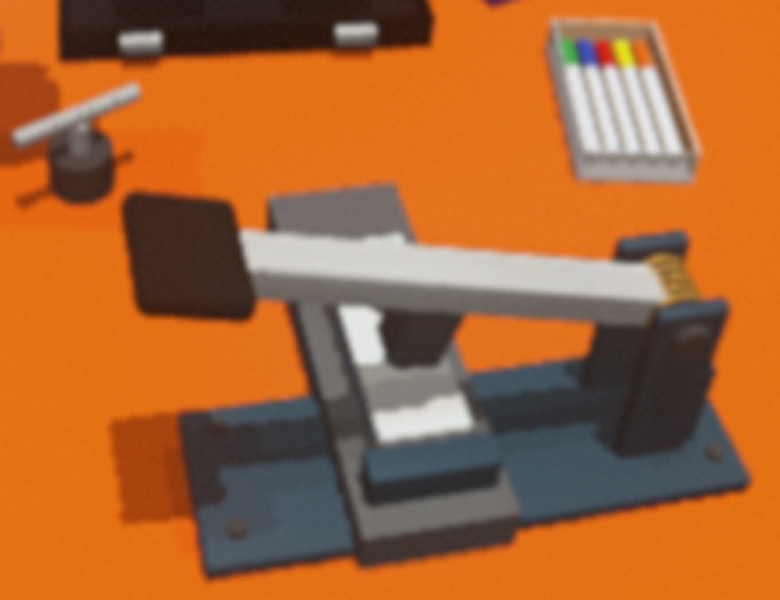

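View pics/t11.png

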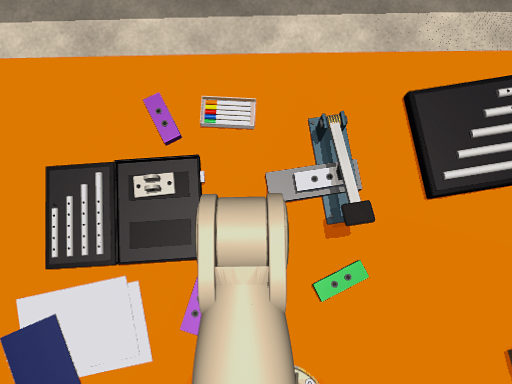

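The lever is fully up: the paddle reads the same 0.190 m as at the start. The jaw is in line, with its free end at press y ≈ 0.115. The marker box, bracket and clamp screw show at the same pixels as before, so I'm handing in.

Run:
```python
from h import *
print(env.hand_in())
```

```text
the job is handed in; nothing more can be done
None
```

The job is handed in, at about 22 s on the robot's clock. `env.hand_in()` gives no verdict, so the results below are my own checks.

**What I did:**
1. I took the jaw block out of the case, laid it on the bed and slid it under the lever until it met the stop at about 15 N. I then nudged its free end again with closed fingers; it did not move at about 10 N.
2. I pressed the paddle for more than 1 s with 20 to 27 N, which puts roughly 18 to 32 N on the foot.
3. I let the lever up under the fingers at about 0.05 m/s at the paddle, well under the 0.2 m/s limit.

**Last checks:**
- **Lever:** the paddle is at 190 mm, the same as at the start, so it is fully up.
- **Jaw block:** it is within about 0.002 rad of the bed's line and about 1 mm off its middle, with its free end at about 115 mm.
- **Bystanders:** the marker box, clamp screw and bracket look unmoved in the pictures.
- **Robot:** it stands clear, touching nothing.

**Where the checks disagreed:** an earlier wrist-camera reading put the free end at about 113 mm instead of 115 mm. Measured from the bed's far end in that same picture, the gap at the stop could have been about 1 mm. That is within the camera's accuracy, and both pushes felt the stop.

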